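# Make up the shower and kitchen cleaning kits

### The job

Make up two cleaning kits from the stock on the shelf: the shower kit in the white caddy gets the steel drain cover and the green-handled brush, the kitchen kit in the blue caddy gets the orange-handled brush and the white spray bottle. In each caddy the brush lies bristles down in the narrow bay, and the cover lies flat or the bottle stands upright on the floor of the wide bay. Set each thing down rather than dropping it, and leave the black drain cover and the amber spray bottle where they are.

Things in the scene. Friction and masses are not known exactly. Their poses are not given: they have to be found in the camera images.
- caddy_white: open white plastic caddy, fixed, at any yaw; 182 (its x) x 144 (its y) x 35 mm high, all walls 4 mm. Origin: centre of its underside, z up. A divider along y makes a narrow bay on its -x side (inside 70 in x by 136 in y, centre x = -52 mm, y = 0) and a wide bay on its +x side (100 by 136, centre x = +37 mm, y = 0); bay floors 4 mm above its underside.
- caddy_blue: open blue plastic caddy, fixed, at any yaw; 182 (its x) x 144 (its y) x 35 mm high, all walls 4 mm. Origin: centre of its underside, z up. A divider along y makes a narrow bay on its -x side (inside 70 in x by 136 in y, centre x = -52 mm, y = 0) and a wide bay on its +x side (100 by 136, centre x = +37 mm, y = 0); bay floors 4 mm above its underside.
- steel_cover_c (a point): the round steel drain cover: perforated disc 70 mm across, 5 mm thick, lying flat, with an upright lift knob in its middle, 16 mm across, from 5 to 36 mm above the underside; about 0.12 kg. Point: on its axis, 18 mm above its underside; z up. Pinch the knob's upper part from above.
- green_brush_c (a point): scrub brush with a green handle, lying bristles down, 110 (its x) x 44 (y) x 66 mm high, 0.13 kg. Point: its centre, 33 mm above its underside; z up. Dark wooden block up to 30 mm above the underside; over it a grip bar along x, 84 long, 22 wide (y), 52 to 66 mm above the underside: pinch its middle across y, 26 mm above this point. Either way round will do.
- orange_brush_c (a point): scrub brush with an orange handle, lying bristles down, 110 (its x) x 44 (y) x 66 mm high, 0.13 kg. Point: its centre, 33 mm above its underside; z up. Dark wooden block up to 30 mm above the underside; over it a grip bar along x, 84 long, 22 wide (y), 52 to 66 mm above the underside: pinch its middle across y, 26 mm above this point. Either way round will do.
- white_spray_c (a point): small white spray bottle with a red head, upright, 0.14 kg: round body 44 mm across, straight to 78 mm up, head up to 108 mm, nozzle reaching 30 mm from the axis along its x. Point: on the axis, 54 mm above its underside; z up. Grip the body 15 mm above this point, closing along its y, beside the nozzle.
- black_cover_c (a point): a round black plastic drain cover: perforated disc 70 mm across, 5 mm thick, lying flat, with an upright lift knob in its middle, 16 mm across, from 5 to 36 mm above the underside; about 0.06 kg. Point: on its axis, 18 mm above its underside; z up. Pinch the knob's upper part from above. It stays in stock where it is.
- amber_spray_c (a point): small amber spray bottle with a black head, upright, 0.14 kg: round body 44 mm across, straight to 78 mm up, head up to 108 mm, nozzle reaching 30 mm from the axis along its x. Point: on the axis, 54 mm above its underside; z up. Grip the body 15 mm above this point, closing along its y, beside the nozzle. It stays in stock where it is.
Not all that is in view belongs to the job. Leave any turquoise look-alike of the part that bears green_brush_c alone. What is shaped like the part that bears steel_cover_c but yellow is not meant.

How it is judged:
At the end, for the whole second after the job is handed in: Steel cover flat in the white caddy's wide bay, green brush in its narrow bay; orange brush in the blue caddy's narrow bay, white bottle in its wide bay: each on the bay floor (6 mm), tilted under 0.12 rad, released, at rest. Black cover and amber bottle within 20 mm of their start (x of steel_cover_c in the frame of caddy_white between 0.017 and 0.057 m and y of steel_cover_c in the frame of caddy_white between -0.04 and 0.04 m and z of steel_cover_c in the frame of caddy_white between 0.016 and 0.028 m and angle between each of steel_cover_c, green_brush_c, orange_brush_c, white_spray_c's own z axis and vertical below 0.12 rad and linear speed of each of steel_cover, green_brush, orange_brush, white_spray below 0.02 m/s and angular speed of each of steel_cover, green_brush, orange_brush, white_spray below 0.2 rad/s and x of green_brush_c in the frame of caddy_white between -0.07 and -0.034 m and y of green_brush_c in the frame of caddy_white between -0.02 and 0.02 m and z of green_brush_c in the frame of caddy_white between 0.031 and 0.043 m and x of orange_brush_c in the frame of caddy_blue between -0.07 and -0.034 m and y of orange_brush_c in the frame of caddy_blue between -0.02 and 0.02 m and z of orange_brush_c in the frame of caddy_blue between 0.031 and 0.043 m and x of white_spray_c in the frame of caddy_blue between 0.005 and 0.069 m and y of white_spray_c in the frame of caddy_blue between -0.05 and 0.05 m and z of white_spray_c in the frame of caddy_blue between 0.052 and 0.064 m and distance of each of black_cover_c, amber_spray_c from where it was at the start of the episode below 0.02 m); the robot touches nothing.
It fails at once if a thing is dropped (falls faster than 0.7 m/s with no finger on it) ((contact force between the fingers and steel_cover below 0.05 N and linear speed of steel_cover above 0.7 m/s) or (contact force between the fingers and green_brush below 0.05 N and linear speed of green_brush above 0.7 m/s) or (contact force between the fingers and orange_brush below 0.05 N and linear speed of orange_brush above 0.7 m/s) or (contact force between the fingers and white_spray below 0.05 N and linear speed of white_spray above 0.7 m/s)).
It fails at once if the black cover that stays in stock is moved more than 20 mm or tipped (distance of black_cover_c from where it was at the start of the episode above 0.02 m or angle between black_cover_c's own z axis and vertical above 0.3 rad).
It fails at once if the amber spray that stays in stock is moved more than 20 mm or tipped (distance of amber_spray_c from where it was at the start of the episode above 0.02 m or angle between amber_spray_c's own z axis and vertical above 0.3 rad).
It also fails if it takes over 112 s, if anything falls off the work surface, if the arm or the gripper's body presses on something with over 40 N, if the wrist force passes 120 N, or if a joint passes its speed limit or range.

### The arm

A 6-joint arm with a two-finger parallel gripper is mounted at the origin on the work surface. World frame = base frame: x ahead of the robot, y to its left, z up, the work surface at z = 0. Lengths are in m, angles in rad, forces in N, time in s.
With the tool pointing down it reaches from about 0.35 to 0.85 m from the base axis. Payload 8.1 kg.
Tool frame: the origin (TCP) lies at the centre of the arm's flange, where the gripper is bolted on; the fingertips stand 186 mm ahead of it and the grasp point (between the pads) lies 167 mm ahead of it; z points along the fingers, y is the line along which they close (so a half turn about z gives the same grasp; the last joint's range is limited). The gripper opens to 93 mm and grips with 3 to 60 N. Pads are 15 mm wide; open, the fingers measure 128 mm over their backs; the gripper's body (75 mm by 188 mm) begins 65 mm behind the grasp point.
Start: joints at [-1.221, 0.13, 1.488, -0, 1.523, -0.085], TCP at [0.253, -0.544, 0.405] pointing down, gripper open.
Joint ranges: [-2.96, 2.96], [-0.89, 2.26], [0.02, 2.5], [-1.34, 4.48], [0, 2.73], [-2.66, 2.66]. Speed limits (rad/s): [2.39, 2.39, 2.79, 3.14, 3.14, 3.14].

### API

Orientations are given as a rotation vector (axis times angle).
In Python, from plant import robot gives the robot as it stands.
- The arm moves only by the tool apply_moves, never from a script. Its argument "series" is a list of rows, each a list of 2 entries, a list of its own where there are three numbers: the shift along the tool's x, y, z in mm, then the turn, a rotation vector about the tool's x, y, z in rad. A call has 1 to 12 rows; each row shifts and turns the commanded pose from where the row before left it, along the tool's axes as they then stand; what a row does not reach is not made up. A row lasts 1/12 s, in which the tool goes at most 41.7 mm and 7.16 degrees, less where a joint would pass 70% of its speed; a pose out of reach is approached as far as the arm can. A call is refused whole if a number of a shift passes 41.7 or a number of a turn 0.125, either way. A call with a gripper value outside its range is refused whole. "claw" is the opening, from 0 (shut) to 1 (fully open), set as the call begins (left out, the last holds). The fingers move at their own pace and stop on an object; "newtons" is the grip in N (left out, the last holds). Time passes only in rows, so rows that do not move let the fingers close. It gives the time, the measured TCP pose, the force, the opening and the grip force at its end, in the units of the state.
- robot.read_state(): the state, without advancing time (a new reading comes with each control period).
- robot.read_camera(name): name is "scene" or "side" or "wrist"; returns (picture, depth): 384x512x3 uint8, blue, green, red; 384x512 float32, m along the optical axis (not along the pixel's ray), 0 where there is no reading.
- robot.calibration(name): a dict with "fx", "fy", "cx", "cy" (pixels), "extrinsics" (4x4, takes a point from world to camera coordinates). Camera axes: x right, y down, z forward; pixel columns grow to the right and rows downward; lengths in m; the calibration is good to about 2 mm. A picture is of the moment at which its call begins: read the wrist's pose just before it. calibration takes no time and is no camera call; for the wrist camera it gives the pose at the moment of the call.
- robot.close_job(): hands the job in; it is judged then, once.
The state is a dict: "t": time; "q": joint angles; "dq": joint speeds; "joint_torque": joint torques, N m; "tool_pos": TCP position; "orientation": TCP orientation; "force": force on the tool from outside, world axes, zero at the start; "wrist_torque": the same for the moment, N m; "opening": finger opening in m; "gripper_force": force on a finger pad.
Only numpy, scipy, OpenCV 4.12 (cv2) and the standard library are available. Lean on these libraries where they do the work, as an engineer would, in place of code of your own. Each camera call takes 0.05 s, during which the arm holds its last target. There are 200 camera calls.

## Working session

There is one attempt and no reset: what is moved stays moved. The work goes in short steps, Python scripts to look and compute and a tool call to move; the robot and the scene stay as the last step left them, time stands still between calls to the robot, and variables do not carry over. Pictures are saved under pics/ and viewed, at most 14 in all, crops included, and the job is handed in when it is done.

Besides the shell and the picture viewer there is one more tool, called after "Emit:" as name(argument=value, ...) on one line, values as JSON. apply_moves: Moves the arm, as the interface text tells. Its arguments: {"type":"object","properties":{"series":{"type":"array"},"claw":{"type":"number"},"newtons":{"type":"number"}},"required":["series"]}

```bash
ls; mkdir -p pics; cat > h.py <<'E'
import numpy as np, cv2
from scipy.spatial.transform import Rotation as R
from plant import robot
def grab(n):
    c=robot.calibration(n); im,d=robot.read_camera(n); return np.array(im),np.array(d),c
def cloud(d,c):
    v,u=np.mgrid[:d.shape[0],:d.shape[1]]
    P=np.stack([(u-c['cx'])/c['fx']*d,(v-c['cy'])/c['fy']*d,d],-1)
    E=np.array(c['extrinsics']); return (P-E[:3,3])@E[:3,:3]
E
python3 - <<'E'
from h import *
print(robot.read_state())
for n in('scene','side'):
    im,d,c=grab(n); cv2.imwrite(f'pics/{n}0.png',im); np.savez(f'{n}0.npz',im=im,d=d,E=c['extrinsics'],k=[c[x] for x in('fx','fy','cx','cy')])
    print(n,c)
E
```

```text
pics
{'t': 0.0, 'q': array([-1.22138612e+00,  1.31210535e-01,  1.48928991e+00, -7.19622398e-06,
        1.52303842e+00, -8.53900300e-02]), 'dq': array([-0.00083829,  0.00086898,  0.00241174, -0.00014248, -0.00053237,
       -0.00126944]), 'joint_torque': array([-1.46457791e-03, -5.59856343e+01, -4.91755235e+01,  7.63234170e-02,
        3.52016778e-02, -1.64638627e-04]), 'tool_pos': array([ 0.25268084, -0.54393849,  0.40365181]), 'orientation': array([-3.06576126e+00, -6.77199968e-01,  4.13335599e-04]), 'force': array([ 0.01256249, -0.3418592 ,  0.72593173]), 'wrist_torque': array([-0.0207842 ,  0.0091945 , -0.00648902]), 'gripper_force': 0.0, 'opening': 0.09280400783908307}
scene {'fx': 444.3740660318107, 'fy': 444.3740660318107, 'cx': 258.76166513213946, 'cy': 192.75647568530283, 'extrinsics': array([[ 0.434441  ,  0.90058357, -0.01449985, -0.25564664],
       [ 0.75013011, -0.3706795 , -0.54763266, -0.39258496],
       [-0.49856377,  0.22703731, -0.83659323,  1.47619675],
       [ 0.        ,  0.        ,  0.        ,  1.        ]])}
side {'fx': 423.54866080485937, 'fy': 423.54866080485937, 'cx': 263.2033882899147, 'cy': 196.56957134507616, 'extrinsics': array([[-0.94607918, -0.32384215,  0.0077749 ,  0.54717323],
       [-0.22013048,  0.6251152 , -0.74884816,  0.16471393],
       [ 0.23764839, -0.71018114, -0.662696  ,  0.91556117],
       [ 0.        ,  0.        ,  0.        ,  1.        ]])}
```

View pics/scene0.png

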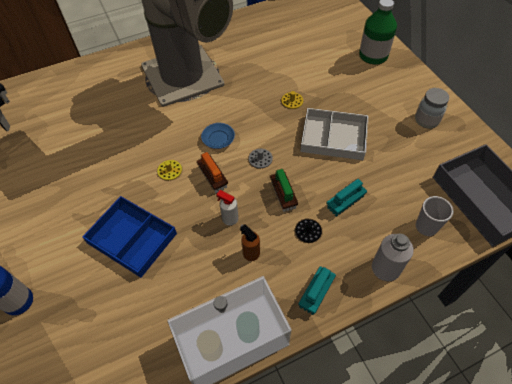

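View pics/side0.png

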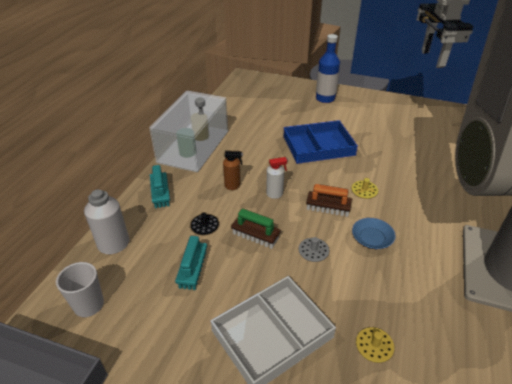

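The scene picture shows the blue caddy at (130,235) and the white caddy at (335,135). The parts are steel cover (260,158), orange brush (212,170), green brush (284,188), white bottle (229,208), amber bottle (250,243) and black cover (308,230). I'll build a top-down map next.

```bash
cat > ortho.py <<'E'
from h import *
def load(n):
    z=np.load(f'{n}0.npz'); c=dict(zip(('fx','fy','cx','cy'),z['k'])); c['extrinsics']=z['E']; return z['im'],z['d'],c
if __name__=='__main__':
    S=800; x0,y0=0.2,-0.4  # px: col=(y-y0)*S (flip), row=(x)
    o=np.zeros((480,640,3),np.uint8); hz=np.full((480,640),-1.)
    for n in('side','scene'):
        im,d,c=load(n); d=cv2.resize(d,None,fx=3,fy=3,interpolation=cv2.INTER_NEAREST); im=cv2.resize(im,None,fx=3,fy=3,interpolation=cv2.INTER_NEAREST)
        c={k:(v*3+(1 if k in('cx','cy') else 0) if k!='extrinsics' else v) for k,v in c.items()}
        P=cloud(d,c); m=(d>0)&(P[...,2]<.15)
        p=P[m]; q=im[m]; s=np.argsort(p[:,2]); p=p[s];q=q[s]
        r=((p[:,0]-x0)*S).astype(int); k=((p[:,1]-y0)*S).astype(int)
        ok=(r>=0)&(r<480)&(k>=0)&(k<640); r,k,p,q=r[ok],k[ok],p[ok],q[ok]
        up=p[:,2]>hz[r,k]+.003; o[r[up],k[up]]=q[up]; hz[r[up],k[up]]=p[up,2]
        print(n, np.median(p[:,2]))
    for i in range(0,640,80): cv2.putText(o,f'{y0+i/S:.1f}',(i,10),0,.35,(255,255,255)); 
    for i in range(0,480,80): cv2.putText(o,f'{x0+i/S:.1f}',(0,i+10),0,.35,(255,255,255))
    cv2.imwrite('pics/ortho.png',o)
E
python3 ortho.py
```

```text
side 0.0012108722408004208
scene 0.0011215677491908595
```

View pics/ortho.png

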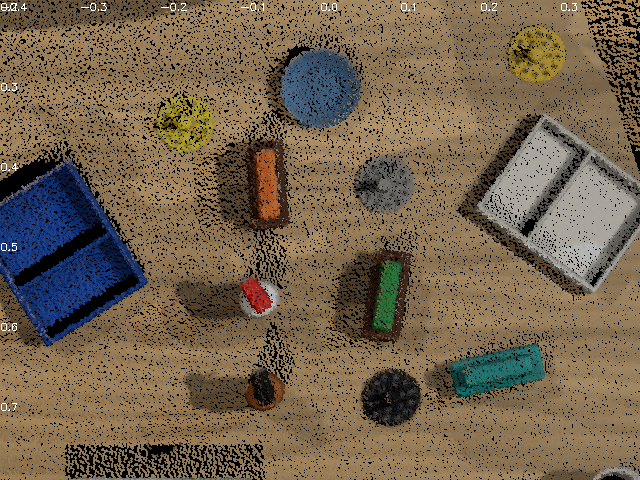

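The top-down map is clean: x runs down, y runs right. Both brushes lie roughly along x, and the white caddy's wide bay is on the far, lower-right side. Now the numeric fits.

```bash
cat > fit.py <<'E'
from ortho import *
Ps=[];Cs=[];N=[]
for n in('scene','side'):
    im,d,c=load(n); P=cloud(d,c); m=(d>0)
    Ps.append(P[m]);Cs.append(cv2.cvtColor(im,cv2.COLOR_BGR2HSV)[m]);N.append(np.full(m.sum(),n=='side'))
P=np.vstack(Ps);H=np.vstack(Cs).astype(int);N=np.concatenate(N)
def sel(cx,cy,r,z0,z1,h=None):
    m=(np.hypot(P[:,0]-cx,P[:,1]-cy)<r)&(P[:,2]>z0)&(P[:,2]<z1)
    if h: m&=(H[:,0]>=h[0])&(H[:,0]<=h[1])&(H[:,1]>90)
    return m
def rect(p):
    (c,s,a)=cv2.minAreaRect((p[:,:2]*1000).astype(np.float32)); return np.round(c,1),np.round(s,1),round(a,1)
if __name__=='__main__':
    for nm,x,y in(('steel',.43,.07),('black',.695,.077),('white',.57,-.085),('amber',.685,-.08)):
        for s in(0,1):
            if nm in('steel','black'):
                m=sel(x,y,.05,.002,.012)&(N==s); k=sel(x,y,.04,.027,.045)&(N==s)
                print(nm,s,rect(P[m]),P[k].mean(0).round(4),k.sum(),P[k][:,2].max())
            else:
                m=sel(x,y,.05,.02,.07)&(N==s); p=P[m]
                # circle fit radius 22
                from scipy.optimize import least_squares
                f=least_squares(lambda c:np.hypot(p[:,0]-c[0],p[:,1]-c[1])-.022,[x,y],loss='soft_l1',f_scale=.002)
                k=sel(*f.x,.05,.085,.13)&(N==s)
                print(nm,s,f.x.round(4),'head',rect(P[k]),P[k].mean(0).round(4),P[k][:,2].max())
    for nm,x,y,h in(('orange',.43,-.08,(3,20)),('green',.57,.075,(45,80))):
        for s in(0,1):
            m=sel(x,y,.07,.059,.08)&(N==s); print(nm,s,rect(P[m]),m.sum(),P[m].mean(0).round(4))
    for nm,x,y in(('white',.455,.305),('blue',.505,-.34)):
        for s in(0,1):
            m=sel(x,y,.13,.029,.045)&(N==s)
            r=rect(P[m]); print(nm,s,r,m.sum())
            c,sz,a=r; a=np.radians(a); q=(P[m][:,:2]*1000-c)@np.array([[np.cos(a),-np.sin(a)],[np.sin(a),np.cos(a)]])
            i=0 if sz[0]>sz[1] else 1
            inn=(np.abs(q[:,1-i])<55)&(np.abs(q[:,i])<70); print('  divider along long axis',i,np.percentile(q[inn][:,i],[10,50,90]) if inn.sum() else None,inn.sum())
E
python3 fit.py
```

```text
steel 0 (array([429.9,  67.8]), array([95.4, 92.3]), 15.7) [0.4324 0.0789 0.0351] 27 0.039297539851603724
steel 1 (array([428.5,  72. ]), array([94.5, 93.1]), 64.2) [0.4294 0.0837 0.0348] 45 0.04019928637495711
black 0 (array([695.,  78.]), array([94.6, 94.8]), 72.6) [0.6987 0.0868 0.0346] 36 0.03881864409911679
black 1 (array([696.6,  78.9]), array([94. , 95.6]), 76.7) [0.6948 0.0917 0.0342] 40 0.03948565954813627
white 0 [ 0.5733 -0.0779] head (array([571.3, -86.7]), array([47.6, 29.4]), 34.0) [ 0.573  -0.083   0.1023] 0.11334619112962797
white 1 [ 0.5735 -0.0771] head (array([566.3, -77.2]), array([45.1, 24. ]), 28.4) [ 0.5669 -0.0749  0.1011] 0.11036624145631732
amber 0 [ 0.6894 -0.071 ] head (array([684.4, -70.8]), array([49.2, 31.2]), 0.4) [ 0.688  -0.0745  0.1038] 0.11178205994449615
amber 1 [ 0.6896 -0.0703] head (array([681.5, -66.8]), array([44.3, 25.2]), 11.5) [ 0.6821 -0.0661  0.1006] 0.11099314244171438
orange 0 (array([432.2, -68. ]), array([84.1, 21.3]), 4.4) 205 [ 0.4335 -0.0687  0.0654]
orange 1 (array([429.2, -64.8]), array([83.3, 23. ]), 4.2) 253 [ 0.4284 -0.0627  0.0648]
green 0 (array([571.9,  81.3]), array([22.4, 83.5]), 82.2) 229 [0.5729 0.0805 0.0654]
green 1 (array([567.9,  85.1]), array([22.9, 82.6]), 81.1) 304 [0.5669 0.0874 0.0651]
white 0 (array([454.9, 310.1]), array([182.4, 151.1]), 53.5) 447
  divider along long axis 0 [-16.7959607  -15.23605725 -13.64133564] 42
white 1 (array([453.7, 311.6]), array([182.8, 145.7]), 53.9) 1261
  divider along long axis 0 [-16.07162171 -13.80940333 -12.85486783] 174
blue 0 (array([ 515.8, -328.6]), array([185.8, 145.2]), 32.5) 671
  divider along long axis 0 [13.19820275 15.53342876 17.29367852] 104
blue 1 (array([ 516. , -327.7]), array([183.4, 150.4]), 33.0) 439
  divider along long axis 0 [13.5412784  15.72329507 17.04528011] 49
```

The fits match the given sizes:

| Thing | Centre (x, y) | Angle |
|---|---|---|
| White caddy | (0.454, 0.311) | yaw 53.7° |
| Blue caddy | (0.516, −0.328) | yaw −147.3° |

Next I need a planning helper.

```bash
cat > plan.py <<'E'
from h import *
import sys
# plan.py x y zgrasp closing_deg : shift in tool axes (mm) and turn about tool z
G={'orange':(.431,-.0665,.059,94.3),'orange_to':(.5598,-.2999,.064,32.7),
 'white':(.5734,-.0775,.069,121),'white_to':(.4849,-.3480,.074,121),
 'green':(.570,.083,.059,82),'green_to':(.4235,.2689,.064,53.7),
 'steel':(.431,.081,.028,143.7),'steel_to':(.4762,.3406,.033,143.7)}
def go(p,yaw,s=None,Rm=None):
    Rm=R.from_rotvec(s['orientation']).as_matrix() if Rm is None else Rm
    g=np.array(p)+[0,0,.167]-s
    return g
s=robot.read_state(); Rm=R.from_rotvec(s['orientation']).as_matrix()
x,y,z,a=G[sys.argv[1]] if sys.argv[1] in G else map(float,sys.argv[1:5])
ang=np.degrees(np.arctan2(Rm[1,1],Rm[0,1]))
turn=-np.radians((a-ang+90)%180-90)   # tool z down
d=(np.array([x,y,z+.167])-s['tool_pos'])*1000
f=np.array([[np.cos(np.radians(ang)+np.pi/2),np.sin(np.radians(ang)+np.pi/2)],[np.cos(np.radians(ang)),np.sin(np.radians(ang))]])
f[0]=Rm[:2,0]/np.linalg.norm(Rm[:2,0])
def ax(t): # tool axes after turn
    M=Rm@R.from_rotvec([0,0,t]).as_matrix(); return (M.T@d).round(1)
print('tcp',s['tool_pos'].round(4),'t',round(s['t'],2),'q6',s['q'][5].round(2),'tilt',np.degrees(np.arccos(-Rm[2,2])).round(2),'lvl',(Rm.T@[0,0,-1])[:2].round(4))
print('turn',turn.round(3),'shift now',ax(0),'shift after turn',ax(turn),'open',s['opening'],'F',s['force'].round(1),s['gripper_force'])
E
sed -i '/^def go/,/^    return g$/d;/^f=/d;/^f\[0\]/d' plan.py
for g in orange white steel; do python3 plan.py $g; done
```

```text
tcp [ 0.2527 -0.544   0.4038] t 0.1 q6 -0.09 tilt 0.1 lvl [-0.0002  0.0017]
turn 0.36 shift now [ 362.8 -357.6  178.4] shift after turn [ 213.7 -462.5  178.4] open 0.09289790037486033 F [0.1 0.1 0.4] 0.0
tcp [ 0.2527 -0.544   0.4038] t 0.1 q6 -0.09 tilt 0.1 lvl [-0.0002  0.0017]
turn -0.106 shift now [ 487.3 -287.7  168.3] shift after turn [ 515.1 -234.4  168.3] open 0.09289790037486033 F [0.1 0.1 0.4] 0.0
tcp [ 0.2527 -0.544   0.4038] t 0.1 q6 -0.09 tilt 0.1 lvl [-0.0002  0.0017]
turn -0.502 shift now [ 424.9 -491.4  209.7] shift after turn [ 609.  -226.   209.7] open 0.09289790037486033 F [0.1 0.1 0.4] 0.0
```

Emit:
apply_moves(series=[[[29, -28.5, 7], [0, 0, 0.03]], [[29, -28.5, 7], [0, 0, 0]], [[29, -28.5, 7], [0, 0, 0]], [[29, -28.5, 7], [0, 0, 0]], [[29, -28.5, 7], [0, 0, 0]], [[29, -28.5, 7], [0, 0, 0]], [[29, -28.5, 7], [0, 0, 0]], [[29, -28.5, 7], [0, 0, 0]], [[29, -28.5, 7], [0, 0, 0]], [[29, -28.5, 7], [0, 0, 0.11]], [[20, -20, 5], [0, 0, 0.11]], [[0, 0, 0], [0, 0, 0.11]]], claw=0.8)

```text
t: 1.1
tool_pos: [0.4186, -0.1417, 0.3289]
orientation: [-3.136, -0.131, 0.002]
force: [-0.4, 0.8, 0.5]
opening: 0.0743
gripper_force: 0.0
```

```bash
python3 plan.py orange
```

```text
tcp [ 0.4186 -0.1417  0.3289] t 1.1 q6 1.04 tilt 0.16 lvl [0.0009 0.0027]
turn 0.009 shift now [ 18.7 -73.6 103.1] shift after turn [ 18.1 -73.8 103.1] open 0.07432425220594187 F [-0.4  0.8  0.5] 0.0
```

Emit:
apply_moves(series=[[[6, -25, 0], [0, 0, 0]], [[6, -25, 0], [0, 0, 0]], [[6, -23, 0], [0, 0, 0]], [[0, 0, 0], [0, 0, 0]], [[0, 0, 0], [0, 0, 0]]])

```text
t: 1.52
tool_pos: [0.4294, -0.0708, 0.3301]
orientation: [-3.139, -0.137, 0.001]
force: [-0.9, 0.8, -0.1]
opening: 0.0739
gripper_force: 0.0
```

```bash
python3 plan.py orange; python3 - <<'E'
from h import *
im,d,c=grab('wrist'); cv2.imwrite('pics/w1.png',im); P=cloud(d,c)
h=cv2.cvtColor(im,cv2.COLOR_BGR2HSV)
m=(d>0)&(P[...,2]>.055)&(P[...,2]<.08)&(abs(P[...,0]-.43)<.06)&(abs(P[...,1]+.0665)<.05)
r=cv2.minAreaRect((P[m][:,:2]*1000).astype(np.float32)); print(r,m.sum(),np.median(P[m][:,2]))
E
```

```text
tcp [ 0.4294 -0.0708  0.3301] t 1.52 q6 1.2 tilt 0.03 lvl [0.0006 0.0001]
turn 0.012 shift now [  2.   -4.2 104.1] shift after turn [  1.9  -4.2 104.1] open 0.07388655610272563 F [-0.9  0.8 -0.1] 0.0
((430.40673828125, -67.66162872314453), (82.94054412841797, 21.99656105041504), 5.38398551940918) 1871 0.06503778645147168
```

View pics/w1.png

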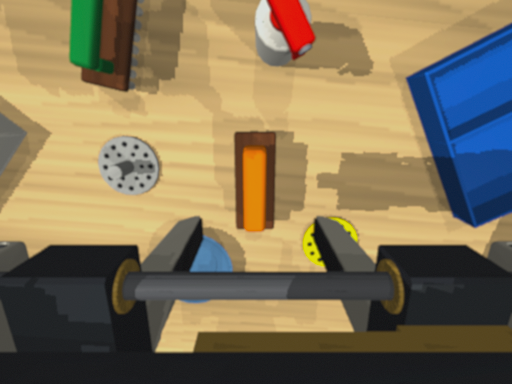

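The wrist view shows the orange bar at (255,185), and the measured centre (0.430, −0.068) agrees with the fixed cameras to about 1 mm. Descending to grip.

Emit:
apply_moves(series=[[[1.5, -3, 15], [0, 0, 0]], [[0, 0, 25], [0, 0, 0]], [[0, 0, 25], [0, 0, 0]], [[0, 0, 20], [0, 0, 0]], [[0, 0, 12], [0, 0, 0]], [[0, 0, 6], [0, 0, 0]], [[0, 0, 0], [0, 0, 0]], [[0, 0, 0], [0, 0, 0]]])

```text
t: 2.23
tool_pos: [0.4308, -0.0692, 0.2277]
orientation: [3.139, 0.132, -0.0]
force: [-0.1, -0.4, -0.2]
opening: 0.0742
gripper_force: 0.0
```

Emit:
apply_moves(series=[[[0, 0, 0], [0, 0, 0]], [[0, 0, 0], [0, 0, 0]], [[0, 0, 0], [0, 0, 0]], [[0, 0, 0], [0, 0, 0]], [[0, 0, 0], [0, 0, 0]], [[0, 0, 0], [0, 0, 0]], [[0, 0, 0], [0, 0, 0]]], claw=0, newtons=20)

```text
t: 2.82
tool_pos: [0.4308, -0.0685, 0.2275]
orientation: [3.139, 0.134, 0.0]
force: [-0.3, 0.1, -0.9]
opening: 0.0325
gripper_force: 0.0
```

```bash
python3 plan.py orange;python3 plan.py orange_to
```

```text
tcp [ 0.4308 -0.0685  0.2275] t 2.82 q6 1.21 tilt 0.01 lvl [-0.0001 -0.    ]
turn 0.01 shift now [ 0.4 -2.   1.5] shift after turn [ 0.4 -2.   1.5] open 0.03250967824937445 F [-0.3  0.1 -0.9] 0.0
tcp [ 0.4308 -0.0685  0.2275] t 2.82 q6 1.21 tilt 0.01 lvl [-0.0001 -0.    ]
turn 1.085 shift now [108.9 241.5  -3.5] shift after turn [264.4  16.4  -3.5] open 0.03250967824937445 F [-0.3  0.1 -0.9] 0.0
```

Emit:
apply_moves(series=[[[0, 0, 0], [0, 0, 0]], [[0, 0, 0], [0, 0, 0]], [[0, 0, 0], [0, 0, 0]], [[0, 0, 0], [0, 0, 0]], [[0, 0, -10], [0, 0, 0]], [[0, 0, -20], [0, 0, 0]], [[0, 0, -25], [0, 0, 0]], [[0, 0, -25], [0, 0, 0]], [[0, 0, -5], [0, 0, 0]], [[0, 0, 0], [0, 0, 0]]])

```text
t: 3.65
tool_pos: [0.4317, -0.0688, 0.315]
orientation: [3.137, 0.133, 0.007]
force: [0.0, 0.7, -1.0]
opening: 0.0218
gripper_force: 20.0
```

```bash
python3 plan.py orange_to
```

```text
tcp [ 0.4317 -0.0688  0.315 ] t 3.65 q6 1.21 tilt 0.29 lvl [-0.0047 -0.0018]
turn 1.085 shift now [107.7 240.9  85. ] shift after turn [263.3  17.3  85. ] open 0.021826231562383364 F [ 0.   0.7 -1. ] 19.99967336654663
```

Emit:
apply_moves(series=[[[6, 14, 0], [0, 0, 0]], [[12, 28, 0], [0, 0, 0]], [[15, 33, 0], [0, 0, 0]], [[15, 33, 0], [0, 0, 0]], [[15, 33, 0], [0, 0, 0]], [[15, 33, 0], [0, 0, 0]], [[15, 33, 0], [0, 0, 0]], [[10, 22, 0], [0, 0, 0.06]], [[5, 12, 0], [0, 0, 0.12]], [[0, 0, 0], [0, 0, 0.12]], [[0, 0, 0], [0, 0, 0.12]], [[0, 0, 0], [0, 0, 0.12]]])

```text
t: 4.65
tool_pos: [0.5575, -0.3001, 0.3096]
orientation: [-3.057, 0.719, 0.005]
force: [-0.1, 0.5, -0.3]
opening: 0.0218
gripper_force: 20.0
```

Emit:
apply_moves(series=[[[0, 0, 0], [0, 0, 0.12]], [[0, 0, 0], [0, 0, 0.12]], [[0, 0, 0], [0, 0, 0.12]], [[0, 0, 0], [0, 0, 0.12]], [[0, 0, 0], [0, 0, 0.06]], [[0, 0, 0], [0, 0, 0]], [[0, 0, 0], [0, 0, 0]]])

```text
t: 5.23
tool_pos: [0.5576, -0.2997, 0.3106]
orientation: [-2.762, 1.496, 0.004]
force: [0.3, -0.2, -1.3]
opening: 0.0218
gripper_force: 20.0
```

```bash
python3 plan.py orange_to
```

```text
tcp [ 0.5576 -0.2997  0.3106] t 5.23 q6 1.99 tilt 0.15 lvl [ 0.0024 -0.001 ]
turn 0.007 shift now [ 1.6 -1.8 79.6] shift after turn [ 1.6 -1.8 79.6] open 0.021827406921296272 F [ 0.3 -0.2 -1.3] 20.00007301568985
```

Emit:
apply_moves(series=[[[1.5, -2, 12], [0, 0, 0]], [[0, 0, 20], [0, 0, 0]], [[0, 0, 18], [0, 0, 0]], [[0, 0, 12], [0, 0, 0]], [[0, 0, 8], [0, 0, 0]], [[0, 0, 5], [0, 0, 0]], [[0, 0, 0], [0, 0, 0]], [[0, 0, 0], [0, 0, 0]]])

```text
t: 5.9
tool_pos: [0.5608, -0.3002, 0.2377]
orientation: [2.761, -1.499, 0.001]
force: [-0.6, -0.9, -1.2]
opening: 0.022
gripper_force: 20.0
```

```bash
python3 plan.py orange_to
```

```text
tcp [ 0.5608 -0.3002  0.2377] t 5.9 q6 1.99 tilt 0.03 lvl [-0.0004  0.0002]
turn 0.005 shift now [-0.8  0.7  6.7] shift after turn [-0.8  0.7  6.7] open 0.022025983530572963 F [-0.6 -0.9 -1.2] 19.999785125255585
```

Emit:
apply_moves(series=[[[0, 0, 2], [0, 0, 0]], [[0, 0, 2], [0, 0, 0]], [[0, 0, 1], [0, 0, 0]], [[0, 0, 1], [0, 0, 0]], [[0, 0, 0], [0, 0, 0]]])

```text
t: 6.32
tool_pos: [0.5606, -0.3001, 0.2314]
orientation: [-2.761, 1.499, -0.0]
force: [-0.2, -0.2, -0.8]
opening: 0.0219
gripper_force: 20.0
```

```bash
python3 plan.py orange_to
```

```text
tcp [ 0.5606 -0.3001  0.2314] t 6.32 q6 1.99 tilt 0.02 lvl [-0.0002  0.0001]
turn 0.005 shift now [-0.6  0.6  0.4] shift after turn [-0.6  0.6  0.4] open 0.02192877318471608 F [-0.2 -0.2 -0.8] 19.999768137931824
```

Emit:
apply_moves(series=[[[0, 0, 0.5], [0, 0, 0]], [[0, 0, 0.5], [0, 0, 0]], [[0, 0, 0], [0, 0, 0]]])

```text
t: 6.57
tool_pos: [0.5608, -0.3001, 0.2313]
orientation: [-2.761, 1.499, -0.001]
force: [-2.1, 1.9, 5.2]
opening: 0.0218
gripper_force: 20.0
```

Emit:
apply_moves(series=[[[0, 0, 0.5], [0, 0, 0]], [[0, 0, 0.5], [0, 0, 0]], [[0, 0, 0], [0, 0, 0]]])

```text
t: 6.82
tool_pos: [0.5611, -0.2999, 0.231]
orientation: [-2.761, 1.499, -0.002]
force: [-2.0, 4.7, 10.5]
opening: 0.0219
gripper_force: 20.0
```

Contact is made (10 N). Release and rise, then go to the white bottle.

Emit:
apply_moves(series=[[[0, 0, -0.8], [0, 0, 0]], [[0, 0, 0], [0, 0, 0]], [[0, 0, 0], [0, 0, 0]], [[0, 0, 0], [0, 0, 0]], [[0, 0, 0], [0, 0, 0]], [[0, 0, 0], [0, 0, 0]], [[0, 0, -6], [0, 0, 0]], [[0, 0, -20], [0, 0, 0]], [[0, 0, -35], [0, 0, 0]], [[0, 0, -35], [0, 0, 0]], [[0, 0, -20], [0, 0, 0]], [[0, 0, 0], [0, 0, 0]]], claw=0.85)

```text
t: 7.82
tool_pos: [0.562, -0.301, 0.3539]
orientation: [2.76, -1.499, 0.017]
force: [-0.1, -0.4, 0.8]
opening: 0.0791
gripper_force: 0.0
```

```bash
python3 plan.py white; python3 - <<'E'
from h import *
im,d,c=grab('wrist'); cv2.imwrite('pics/w2.png',im)
E
```

```text
tcp [ 0.562  -0.301   0.3539] t 7.82 q6 1.99 tilt 0.61 lvl [-0.0098  0.0043]
turn -1.536 shift now [-182.4 -130.7  116.7] shift after turn [ 124.3 -186.9  116.7] open 0.07906621546282898 F [-0.1 -0.4  0.8] 0.0
```

View pics/w2.png

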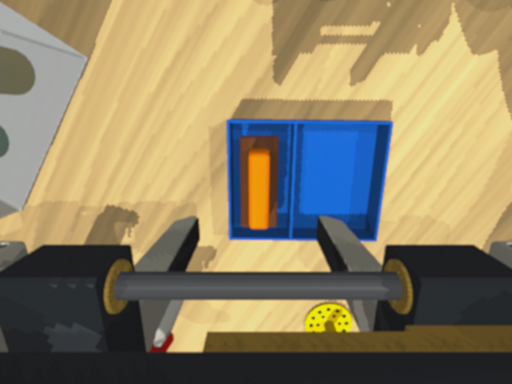

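The orange brush sits in the narrow bay of the blue caddy (258,185). On to the white bottle.

Emit:
apply_moves(series=[[[-12, -9, 0], [0, 0, 0]], [[-28, -20, 0], [0, 0, 0]], [[-32, -23, 0], [0, 0, 0]], [[-32, -23, 0], [0, 0, 0]], [[-32, -23, 0], [0, 0, 0]], [[-28, -20, 0], [0, 0, 0]], [[-18, -13, 0], [0, 0, -0.06]], [[0, 0, 0], [0, 0, -0.12]], [[0, 0, 0], [0, 0, -0.12]], [[0, 0, 0], [0, 0, -0.12]], [[0, 0, 0], [0, 0, -0.12]], [[0, 0, 0], [0, 0, -0.12]]])

```text
t: 8.87
tool_pos: [0.5705, -0.0749, 0.344]
orientation: [-3.099, 0.514, 0.006]
force: [0.5, 0.4, -0.0]
opening: 0.0787
gripper_force: 0.0
```

Emit:
apply_moves(series=[[[0, 0, 0], [0, 0, -0.12]], [[0, 0, 0], [0, 0, -0.12]], [[0, 0, 0], [0, 0, -0.12]], [[0, 0, 0], [0, 0, -0.12]], [[0, 0, 0], [0, 0, -0.12]], [[0, 0, 0], [0, 0, -0.12]], [[0, 0, 0], [0, 0, -0.12]], [[0, 0, 0], [0, 0, -0.04]], [[0, 0, 0], [0, 0, 0]], [[0, 0, 0], [0, 0, 0]]])

```text
t: 9.7
tool_pos: [0.5708, -0.0754, 0.3446]
orientation: [-3.025, -0.843, 0.004]
force: [0.8, -0.7, -0.3]
opening: 0.0792
gripper_force: 0.0
```

```bash
python3 plan.py white; python3 - <<'E'
from h import *
im,d,c=grab('wrist'); cv2.imwrite('pics/w3.png',im); P=cloud(d,c)
h=cv2.cvtColor(im,cv2.COLOR_BGR2HSV)
m=(d>0)&(P[...,2]>.085)&(P[...,2]<.12)&(np.hypot(P[...,0]-.5734,P[...,1]+.0775)<.05)
r=cv2.minAreaRect((P[m][:,:2]*1000).astype(np.float32)); print(r,m.sum(),P[m].mean(0))
m=(d>0)&(P[...,2]>.02)&(P[...,2]<.082)&(np.hypot(P[...,0]-.5734,P[...,1]+.0775)<.04)
r=cv2.minAreaRect((P[m][:,:2]*1000).astype(np.float32)); print(r,m.sum())
E
```

```text
tcp [ 0.5708 -0.0754  0.3446] t 9.7 q6 0.81 tilt 0.16 lvl [0.0018 0.002 ]
turn 0.002 shift now [  1.4   3.4 108.6] shift after turn [  1.4   3.4 108.6] open 0.07918163571334799 F [ 0.8 -0.7 -0.3] 0.0
((567.7509765625, -80.74322509765625), (46.91222381591797, 26.677927017211914), 23.062925338745117) 1122 [ 0.57051875 -0.08024154  0.10546019]
((575.5248413085938, -76.5389633178711), (39.8493766784668, 42.60977554321289), 30.867530822753906) 907
```

View pics/w3.png

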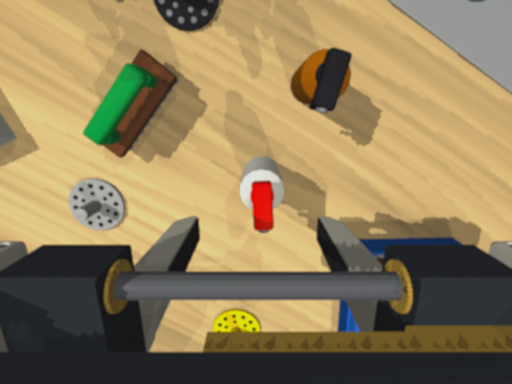

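The nozzle at (262,205) lies along the tool x axis, so the fingers will close beside it. The bottle is at (0.574, −0.077). Descending.

Emit:
apply_moves(series=[[[1, 3, 12], [0, 0, 0]], [[0, 0, 25], [0, 0, 0]], [[0, 0, 25], [0, 0, 0]], [[0, 0, 22], [0, 0, 0]], [[0, 0, 15], [0, 0, 0]], [[0, 0, 8], [0, 0, 0]], [[0, 0, 0], [0, 0, 0]], [[0, 0, 0], [0, 0, 0]]])

```text
t: 10.42
tool_pos: [0.5737, -0.0781, 0.2388]
orientation: [-3.025, -0.845, 0.001]
force: [0.3, 0.1, 0.8]
opening: 0.0792
gripper_force: 0.0
```

Emit:
apply_moves(series=[[[0, 0, 0], [0, 0, 0]], [[0, 0, 0], [0, 0, 0]], [[0, 0, 0], [0, 0, 0]], [[0, 0, 0], [0, 0, 0]], [[0, 0, 0], [0, 0, 0]], [[0, 0, 0], [0, 0, 0]], [[0, 0, 0], [0, 0, 0]], [[0, 0, 0], [0, 0, 0]], [[0, 0, 0], [0, 0, 0]]], claw=0, newtons=20)

```text
t: 11.17
tool_pos: [0.5739, -0.0781, 0.2395]
orientation: [3.026, 0.845, 0.001]
force: [-0.8, 0.2, 2.6]
opening: 0.0437
gripper_force: 20.0
```

```bash
python3 plan.py white; python3 plan.py white_to
```

```text
tcp [ 0.5739 -0.0781  0.2395] t 11.17 q6 0.8 tilt 0.03 lvl [-0.0004 -0.0003]
turn 0.004 shift now [-0.1 -0.8  3.5] shift after turn [-0.1 -0.8  3.5] open 0.04372798853605313 F [-0.8  0.2  2.6] 19.990684152580798
tcp [ 0.5739 -0.0781  0.2395] t 11.17 q6 0.8 tilt 0.03 lvl [-0.0004 -0.0003]
turn 0.004 shift now [-216.   184.7   -1.5] shift after turn [-215.3  185.5   -1.5] open 0.04372798853605313 F [-0.8  0.2  2.6] 19.990684152580798
```

Emit:
apply_moves(series=[[[0, 0, -10], [0, 0, 0]], [[0, 0, -20], [0, 0, 0]], [[0, 0, -25], [0, 0, 0]], [[0, 0, -25], [0, 0, 0]], [[-7, 6, -10], [0, 0, 0]], [[-15, 13, 0], [0, 0, 0]], [[-25, 21, 0], [0, 0, 0]], [[-27, 23, 0], [0, 0, 0]], [[-27, 23, 0], [0, 0, 0]], [[-27, 23, 0], [0, 0, 0]], [[-27, 23, 0], [0, 0, 0]], [[-27, 23, 0], [0, 0, 0]]])

```text
t: 12.17
tool_pos: [0.497, -0.3069, 0.3287]
orientation: [-3.025, -0.845, 0.001]
force: [1.1, -0.2, 0.0]
opening: 0.0437
gripper_force: 20.0
```

Emit:
apply_moves(series=[[[-19, 17, 0], [0, 0, 0]], [[-10, 9, 0], [0, 0, 0]], [[-4, 4, 0], [0, 0, 0]], [[0, 0, 0], [0, 0, 0]], [[0, 0, 0], [0, 0, 0]]])

```text
t: 12.58
tool_pos: [0.486, -0.3471, 0.3288]
orientation: [-3.025, -0.845, 0.0]
force: [-0.5, -0.7, -1.2]
opening: 0.0432
gripper_force: 20.0
```

```bash
python3 plan.py white_to
```

```text
tcp [ 0.486  -0.3471  0.3288] t 12.58 q6 0.32 tilt 0.06 lvl [-0.0002  0.001 ]
turn 0.004 shift now [-1.4  0.3 87.8] shift after turn [-1.4  0.3 87.8] open 0.0432283834536385 F [-0.5 -0.7 -1.2] 19.980193491792306
```

Emit:
apply_moves(series=[[[-1, 0, 12], [0, 0, 0]], [[0, 0, 22], [0, 0, 0]], [[0, 0, 20], [0, 0, 0]], [[0, 0, 14], [0, 0, 0]], [[0, 0, 8], [0, 0, 0]], [[0, 0, 5], [0, 0, 0]], [[0, 0, 2], [0, 0, 0]], [[0, 0, 1], [0, 0, 0]], [[0, 0, 0], [0, 0, 0]], [[0, 0, 0], [0, 0, 0]]])

```text
t: 13.42
tool_pos: [0.4854, -0.3486, 0.2463]
orientation: [3.024, 0.845, 0.002]
force: [0.3, -0.7, -1.1]
opening: 0.0437
gripper_force: 20.0
```

Emit:
apply_moves(series=[[[0, 0, 0.5], [0, 0, 0]], [[0, 0, 0.5], [0, 0, 0]], [[0, 0, 0], [0, 0, 0]], [[0, 0, 0], [0, 0, 0]]])

```text
t: 13.75
tool_pos: [0.485, -0.3484, 0.2443]
orientation: [3.026, 0.845, 0.0]
force: [0.1, -0.4, -1.2]
opening: 0.0439
gripper_force: 20.0
```

Emit:
apply_moves(series=[[[0, 0, 0.5], [0, 0, 0]], [[0, 0, 0.5], [0, 0, 0]], [[0, 0, 0], [0, 0, 0]]])

```text
t: 14.0
tool_pos: [0.4851, -0.3484, 0.2435]
orientation: [3.025, 0.845, 0.0]
force: [-2.3, 0.1, 2.0]
opening: 0.0438
gripper_force: 20.0
```

Emit:
apply_moves(series=[[[0, 0, 0.5], [0, 0, 0]], [[0, 0, 0.5], [0, 0, 0]], [[0, 0, 0], [0, 0, 0]]])

```text
t: 14.25
tool_pos: [0.4852, -0.3484, 0.2435]
orientation: [3.025, 0.845, 0.001]
force: [-3.5, 3.2, 10.4]
opening: 0.0437
gripper_force: 20.0
```

Emit:
apply_moves(series=[[[0, 0, -0.8], [0, 0, 0]], [[0, 0, 0], [0, 0, 0]], [[0, 0, 0], [0, 0, 0]], [[0, 0, 0], [0, 0, 0]], [[0, 0, 0], [0, 0, 0]], [[0, 0, 0], [0, 0, 0]], [[0, 0, -8], [0, 0, 0]], [[0, 0, -20], [0, 0, 0]], [[0, 0, -30], [0, 0, 0]], [[0, 0, -35], [0, 0, 0]], [[0, 0, -20], [0, 0, 0]], [[0, 0, -5], [0, 0, 0]]], claw=0.8)

```text
t: 15.25
tool_pos: [0.4859, -0.3491, 0.3672]
orientation: [3.019, 0.844, 0.007]
force: [1.1, -0.8, 1.0]
opening: 0.0747
gripper_force: 0.0
```

```bash
python3 plan.py green; python3 - <<'E'
from h import *
im,d,c=grab('wrist'); cv2.imwrite('pics/w4.png',im)
E
```

```text
tcp [ 0.4859 -0.3491  0.3672] t 15.25 q6 0.32 tilt 0.48 lvl [-0.0027 -0.0079]
turn 0.685 shift now [ 295.5 -327.   139.4] shift after turn [  22.1 -440.2  139.4] open 0.07468813429560443 F [ 1.1 -0.8  1. ] 0.0
```

View pics/w4.png

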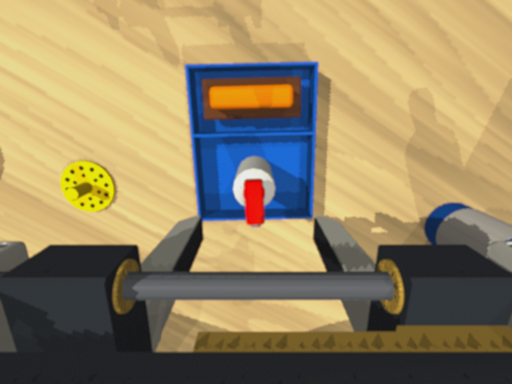

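The blue kit is complete: brush at (250,97), bottle upright at (254,185). Now the green brush.

Emit:
apply_moves(series=[[[12, -14, 0], [0, 0, 0]], [[24, -27, 0], [0, 0, 0]], [[27, -30, 0], [0, 0, 0]], [[27, -30, 0], [0, 0, 0]], [[27, -30, 0], [0, 0, 0]], [[27, -30, 0], [0, 0, 0]], [[27, -30, 0], [0, 0, 0]], [[27, -30, 0], [0, 0, 0]], [[27, -30, 0], [0, 0, 0]], [[27, -30, 5], [0, 0, 0]], [[24, -26, 10], [0, 0, 0]], [[14, -15, 10], [0, 0, 0.085]]])

```text
t: 16.3
tool_pos: [0.5657, 0.081, 0.3344]
orientation: [-3.056, -0.721, 0.001]
force: [-0.4, 0.1, 0.8]
opening: 0.0743
gripper_force: 0.0
```

Emit:
apply_moves(series=[[[0, 0, 0], [0, 0, 0.12]], [[0, 0, 0], [0, 0, 0.12]], [[0, 0, 0], [0, 0, 0.12]], [[0, 0, 0], [0, 0, 0.12]], [[0, 0, 0], [0, 0, 0.12]], [[0, 0, 0], [0, 0, 0]], [[0, 0, 0], [0, 0, 0]]])

```text
t: 16.88
tool_pos: [0.5656, 0.0774, 0.3345]
orientation: [3.134, -0.214, -0.004]
force: [0.1, -0.0, 0.7]
opening: 0.0744
gripper_force: 0.0
```

```bash
python3 plan.py green; python3 - <<'E'
from h import *
im,d,c=grab('wrist'); cv2.imwrite('pics/w5.png',im); P=cloud(d,c)
m=(d>0)&(P[...,2]>.055)&(P[...,2]<.08)&(np.hypot(P[...,0]-.57,P[...,1]-.083)<.07)
print(cv2.minAreaRect((P[m][:,:2]*1000).astype(np.float32)),m.sum(),np.median(P[m][:,2]), np.median(im[m],0))
E
```

```text
tcp [0.5656 0.0774 0.3345] t 16.88 q6 1.75 tilt 0.13 lvl [ 0.0022 -0.0004]
turn 0.003 shift now [  3.8  -6.2 108.5] shift after turn [  3.8  -6.2 108.5] open 0.07443104224333905 F [ 0.1 -0.   0.7] 0.0
((570.134765625, 81.83064270019531), (21.971162796020508, 82.54920959472656), 82.02766418457031) 1813 0.0650856744402707 [ 71. 167.  18.]
```

Emit:
apply_moves(series=[[[4, -5, 12], [0, 0, 0]], [[0, 0, 25], [0, 0, 0]], [[0, 0, 25], [0, 0, 0]], [[0, 0, 22], [0, 0, 0]], [[0, 0, 15], [0, 0, 0]], [[0, 0, 8], [0, 0, 0]], [[0, 0, 0], [0, 0, 0]], [[0, 0, 0], [0, 0, 0]]])

```text
t: 17.6
tool_pos: [0.5707, 0.0819, 0.2286]
orientation: [3.134, -0.218, -0.001]
force: [1.1, 0.1, -0.5]
opening: 0.0744
gripper_force: 0.0
```

Emit:
apply_moves(series=[[[0, 0, 0], [0, 0, 0]], [[0, 0, 0], [0, 0, 0]], [[0, 0, 0], [0, 0, 0]], [[0, 0, 0], [0, 0, 0]], [[0, 0, 0], [0, 0, 0]], [[0, 0, 0], [0, 0, 0]], [[0, 0, 0], [0, 0, 0]], [[0, 0, 0], [0, 0, 0]], [[0, 0, 0], [0, 0, 0]], [[0, 0, 0], [0, 0, 0]], [[0, 0, 0], [0, 0, 0]]], claw=0, newtons=20)

```text
t: 18.52
tool_pos: [0.5707, 0.0818, 0.229]
orientation: [-3.134, 0.22, 0.0]
force: [-0.1, -1.2, -0.6]
opening: 0.0218
gripper_force: 20.0
```

```bash
python3 plan.py green; python3 plan.py green_to
```

```text
tcp [0.5707 0.0818 0.229 ] t 18.52 q6 1.76 tilt 0.0 lvl [0.0001 0.    ]
turn -0.0 shift now [-0.9 -1.1  3. ] shift after turn [-0.9 -1.1  3. ] open 0.021834771228280484 F [-0.1 -1.2 -0.6] 19.996458292007446
tcp [0.5707 0.0818 0.229 ] t 18.52 q6 1.76 tilt 0.0 lvl [0.0001 0.    ]
turn 0.493 shift now [-171.9 -164.7   -2. ] shift after turn [-229.4  -63.6   -2. ] open 0.021834771228280484 F [-0.1 -1.2 -0.6] 19.996458292007446
```

That turn would take joint 6 past its range, so I'll turn the other way round, about −2.65 rad.

Emit:
apply_moves(series=[[[0, 0, -10], [0, 0, 0]], [[0, 0, -20], [0, 0, 0]], [[0, 0, -25], [0, 0, 0]], [[0, 0, -25], [0, 0, 0]], [[-10, -9, -10], [0, 0, 0]], [[-20, -19, 0], [0, 0, 0]], [[-27, -26, 0], [0, 0, 0]], [[-28, -27, 0], [0, 0, 0]], [[-28, -27, 0], [0, 0, 0]], [[-27, -26, 0], [0, 0, 0]], [[-20, -20, 0], [0, 0, 0]], [[-12, -11, 0], [0, 0, 0]]])

```text
t: 19.52
tool_pos: [0.4214, 0.2713, 0.3197]
orientation: [-3.133, 0.217, 0.0]
force: [0.3, -0.7, -0.9]
opening: 0.022
gripper_force: 20.0
```

Emit:
apply_moves(series=[[[0, 0, 0], [0, 0, -0.06]], [[0, 0, 0], [0, 0, -0.12]], [[0, 0, 0], [0, 0, -0.12]], [[0, 0, 0], [0, 0, -0.12]], [[0, 0, 0], [0, 0, -0.12]], [[0, 0, 0], [0, 0, -0.12]], [[0, 0, 0], [0, 0, -0.12]], [[0, 0, 0], [0, 0, -0.12]], [[0, 0, 0], [0, 0, -0.12]], [[0, 0, 0], [0, 0, -0.12]], [[0, 0, 0], [0, 0, -0.12]], [[0, 0, 0], [0, 0, -0.12]]])

```text
t: 20.52
tool_pos: [0.4234, 0.2691, 0.3196]
orientation: [2.551, 1.833, 0.0]
force: [0.0, 0.0, 0.3]
opening: 0.0217
gripper_force: 20.0
```

Emit:
apply_moves(series=[[[0, 0, 0], [0, 0, -0.12]], [[0, 0, 0], [0, 0, -0.12]], [[0, 0, 0], [0, 0, -0.12]], [[0, 0, 0], [0, 0, -0.12]], [[0, 0, 0], [0, 0, -0.12]], [[0, 0, 0], [0, 0, -0.12]], [[0, 0, 0], [0, 0, -0.12]], [[0, 0, 0], [0, 0, -0.12]], [[0, 0, 0], [0, 0, -0.12]], [[0, 0, 0], [0, 0, -0.12]], [[0, 0, 0], [0, 0, -0.07]], [[0, 0, 0], [0, 0, 0]]])

```text
t: 21.52
tool_pos: [0.4234, 0.2691, 0.3196]
orientation: [0.971, 2.988, 0.0]
force: [-0.1, 0.9, -1.4]
opening: 0.0218
gripper_force: 20.0
```

```bash
python3 plan.py green_to
```

```text
tcp [0.4234 0.2691 0.3196] t 21.52 q6 -0.48 tilt 0.01 lvl [ 0.0002 -0.0002]
turn 0.005 shift now [-0.2 -0.1 88.6] shift after turn [-0.2 -0.1 88.6] open 0.0218009990808912 F [-0.1  0.9 -1.4] 19.994967877864838
```

Target TCP z is about 0.233, so the descent is 86 mm.

Emit:
apply_moves(series=[[[0, 0, 12], [0, 0, 0]], [[0, 0, 22], [0, 0, 0]], [[0, 0, 20], [0, 0, 0]], [[0, 0, 14], [0, 0, 0]], [[0, 0, 8], [0, 0, 0]], [[0, 0, 5], [0, 0, 0]], [[0, 0, 2], [0, 0, 0]], [[0, 0, 1], [0, 0, 0]], [[0, 0, 1], [0, 0, 0]], [[0, 0, 0], [0, 0, 0]], [[0, 0, 0], [0, 0, 0]]])

```text
t: 22.43
tool_pos: [0.4238, 0.2694, 0.2347]
orientation: [0.976, 2.985, 0.002]
force: [0.0, -0.0, -1.5]
opening: 0.022
gripper_force: 20.0
```

Emit:
apply_moves(series=[[[0, 0, 0.5], [0, 0, 0]], [[0, 0, 0.5], [0, 0, 0]], [[0, 0, 0], [0, 0, 0]]])

```text
t: 22.68
tool_pos: [0.4235, 0.2692, 0.2331]
orientation: [0.976, 2.986, 0.0]
force: [-0.5, -0.6, -1.4]
opening: 0.0222
gripper_force: 20.0
```

Emit:
apply_moves(series=[[[0, 0, 0.5], [0, 0, 0]], [[0, 0, 0.5], [0, 0, 0]], [[0, 0, 0], [0, 0, 0]]])

```text
t: 22.93
tool_pos: [0.4236, 0.2693, 0.2329]
orientation: [0.976, 2.986, 0.0]
force: [-4.4, -2.4, 7.3]
opening: 0.0217
gripper_force: 20.0
```

Emit:
apply_moves(series=[[[0, 0, -0.3], [0, 0, 0]], [[0, 0, 0], [0, 0, 0]], [[0, 0, 0], [0, 0, 0]], [[0, 0, 0], [0, 0, 0]], [[0, 0, 0], [0, 0, 0]], [[0, 0, 0], [0, 0, 0]], [[0, 0, -6], [0, 0, 0]], [[0, 0, -20], [0, 0, 0]], [[0, 0, -35], [0, 0, 0]], [[0, 0, -30], [0, 0, 0]], [[0, 0, -10], [0, 0, 0]], [[0, 0, 0], [0, 0, 0]]], claw=0.6)

```text
t: 23.93
tool_pos: [0.4246, 0.2698, 0.3375]
orientation: [0.974, 2.981, 0.008]
force: [0.3, 0.1, -0.4]
opening: 0.0558
gripper_force: 0.0
```

```bash
python3 plan.py steel; python3 - <<'E'
from h import *
im,d,c=grab('wrist'); cv2.imwrite('pics/w6.png',im)
E
```

```text
tcp [0.4246 0.2698 0.3375] t 23.93 q6 -0.48 tilt 0.4 lvl [ 0.0032 -0.0063]
turn -1.569 shift now [-116.2 -149.5  141.9] shift after turn [ 149.2 -116.4  141.9] open 0.05582522350538637 F [ 0.3  0.1 -0.4] 0.0
```

View pics/w6.png

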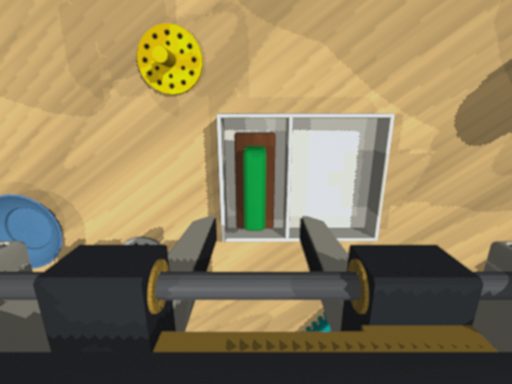

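The green brush is in the white caddy's narrow bay (255,185). Now the steel cover, turning +1.57 to stay mid-range.

Emit:
apply_moves(series=[[[-12, -15, 0], [0, 0, 0]], [[-22, -28, 0], [0, 0, 0]], [[-25, -32, 0], [0, 0, 0]], [[-25, -32, 0], [0, 0, 0]], [[-20, -27, 0], [0, 0, 0]], [[-12, -15, 0], [0, 0, 0.1]], [[0, 0, 0], [0, 0, 0.12]], [[0, 0, 0], [0, 0, 0.12]], [[0, 0, 0], [0, 0, 0.12]], [[0, 0, 0], [0, 0, 0.12]], [[0, 0, 0], [0, 0, 0.12]], [[0, 0, 0], [0, 0, 0.12]]])

```text
t: 24.98
tool_pos: [0.4283, 0.0803, 0.3308]
orientation: [-2.091, -2.341, 0.004]
force: [-0.1, 0.1, 0.6]
opening: 0.0559
gripper_force: 0.0
```

Emit:
apply_moves(series=[[[0, 0, 0], [0, 0, 0.12]], [[0, 0, 0], [0, 0, 0.12]], [[0, 0, 0], [0, 0, 0.12]], [[0, 0, 0], [0, 0, 0.12]], [[0, 0, 0], [0, 0, 0.12]], [[0, 0, 0], [0, 0, 0.12]], [[0, 0, 0], [0, 0, 0.03]], [[0, 0, 0], [0, 0, 0]], [[0, 0, 0], [0, 0, 0]]])

```text
t: 25.73
tool_pos: [0.4285, 0.0804, 0.3314]
orientation: [-2.799, -1.424, 0.004]
force: [-0.3, -0.2, 0.2]
opening: 0.0559
gripper_force: 0.0
```

```bash
python3 plan.py steel; python3 - <<'E'
from h import *
im,d,c=grab('wrist'); cv2.imwrite('pics/w7.png',im); P=cloud(d,c)
m=(d>0)&(P[...,2]>.03)&(P[...,2]<.042)&(np.hypot(P[...,0]-.431,P[...,1]-.081)<.04)
print(cv2.minAreaRect((P[m][:,:2]*1000).astype(np.float32)),m.sum(),np.median(P[m],0))
h=cv2.cvtColor(im,cv2.COLOR_BGR2HSV)
m=(d>0)&(P[...,2]<.02)&(h[...,1]<50)&(np.hypot(P[...,0]-.431,P[...,1]-.081)<.05)
print(cv2.minAreaRect((P[m][:,:2]*1000).astype(np.float32)),m.sum())
E
```

```text
tcp [0.4285 0.0804 0.3314] t 25.73 q6 0.7 tilt 0.18 lvl [0.002  0.0023]
turn 0.004 shift now [  2.3   2.  136.4] shift after turn [  2.3   2.  136.4] open 0.055937585649791205 F [-0.3 -0.2  0.2] 0.0
((430.3017272949219, 80.65568542480469), (14.821958541870117, 15.03386402130127), 52.09444046020508) 174 [0.43069565 0.08077503 0.03533189]
((430.32012939453125, 78.83325958251953), (67.70914459228516, 69.1597900390625), 9.036016464233398) 2394
```

View pics/w7.png

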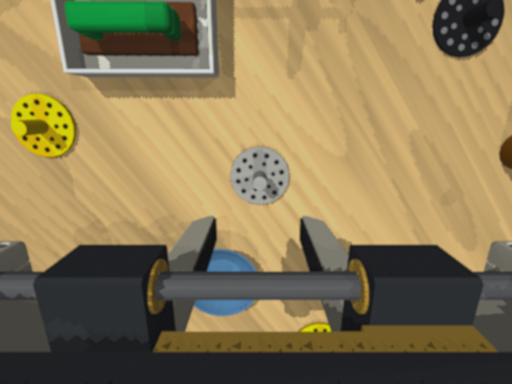

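The steel knob is at (262,182) in the picture, measured at (0.4305, 0.0807), top 0.035. Descending 135 mm.

Emit:
apply_moves(series=[[[2, 2, 15], [0, 0, 0]], [[0, 0, 28], [0, 0, 0]], [[0, 0, 30], [0, 0, 0]], [[0, 0, 28], [0, 0, 0]], [[0, 0, 18], [0, 0, 0]], [[0, 0, 9], [0, 0, 0]], [[0, 0, 4], [0, 0, 0]], [[0, 0, 2], [0, 0, 0]], [[0, 0, 0], [0, 0, 0]], [[0, 0, 0], [0, 0, 0]]])

```text
t: 26.62
tool_pos: [0.4327, 0.0809, 0.2006]
orientation: [2.8, 1.423, 0.003]
force: [-0.7, -0.4, 0.4]
opening: 0.0559
gripper_force: 0.0
```

Emit:
apply_moves(series=[[[0, 0, 0], [0, 0, 0]], [[0, 0, 0], [0, 0, 0]], [[0, 0, 0], [0, 0, 0]], [[0, 0, 0], [0, 0, 0]], [[0, 0, 0], [0, 0, 0]], [[0, 0, 0], [0, 0, 0]], [[0, 0, 0], [0, 0, 0]], [[0, 0, 0], [0, 0, 0]], [[0, 0, 0], [0, 0, 0]]], claw=0, newtons=25)

```text
t: 27.37
tool_pos: [0.4318, 0.0809, 0.1993]
orientation: [-2.801, -1.423, 0.0]
force: [-0.2, 0.4, 2.1]
opening: 0.0153
gripper_force: 25.0
```

```bash
python3 plan.py steel; python3 plan.py steel_to
```

```text
tcp [0.4318 0.0809 0.1993] t 27.37 q6 0.7 tilt 0.01 lvl [0.     0.0001]
turn 0.003 shift now [-0.4 -0.7  4.3] shift after turn [-0.4 -0.7  4.3] open 0.015264739353558187 F [-0.2  0.4  2.1] 25.00034898519516
tcp [0.4318 0.0809 0.1993] t 27.37 q6 0.7 tilt 0.01 lvl [0.     0.0001]
turn 0.003 shift now [ 235.9 -117.4   -0.7] shift after turn [ 235.6 -118.    -0.7] open 0.015264739353558187 F [-0.2  0.4  2.1] 25.00034898519516
```

Emit:
apply_moves(series=[[[0, 0, -10], [0, 0, 0]], [[0, 0, -22], [0, 0, 0]], [[0, 0, -30], [0, 0, 0]], [[0, 0, -28], [0, 0, 0]], [[5, -3, -15], [0, 0, 0]], [[18, -9, -5], [0, 0, 0]], [[28, -14, 0], [0, 0, 0]], [[32, -16, 0], [0, 0, 0]], [[32, -16, 0], [0, 0, 0]], [[32, -16, 0], [0, 0, 0]], [[32, -16, 0], [0, 0, 0]], [[28, -14, 0], [0, 0, 0]]])

```text
t: 28.37
tool_pos: [0.4699, 0.3116, 0.3099]
orientation: [-2.8, -1.423, -0.001]
force: [-0.4, -0.3, -0.5]
opening: 0.0159
gripper_force: 25.0
```

Emit:
apply_moves(series=[[[18, -9, 0], [0, 0, 0]], [[9, -4, 0], [0, 0, 0]], [[2, 0, 0], [0, 0, 0]], [[0, 0, 0], [0, 0, 0]], [[0, 0, 0], [0, 0, 0]]])

```text
t: 28.78
tool_pos: [0.4767, 0.3393, 0.3092]
orientation: [2.801, 1.422, -0.001]
force: [0.5, -0.4, -1.3]
opening: 0.0154
gripper_force: 25.0
```

```bash
python3 plan.py steel_to
```

```text
tcp [0.4767 0.3393 0.3092] t 28.78 q6 1.16 tilt 0.05 lvl [ 0.0009 -0.0001]
turn 0.002 shift now [  0.8  -1.1 109.2] shift after turn [  0.8  -1.1 109.2] open 0.015426922901710171 F [ 0.5 -0.4 -1.3] 24.999456703662872
```

Emit:
apply_moves(series=[[[1, -1, 12], [0, 0, 0]], [[0, 0, 25], [0, 0, 0]], [[0, 0, 25], [0, 0, 0]], [[0, 0, 20], [0, 0, 0]], [[0, 0, 12], [0, 0, 0]], [[0, 0, 6], [0, 0, 0]], [[0, 0, 3], [0, 0, 0]], [[0, 0, 1], [0, 0, 0]], [[0, 0, 0], [0, 0, 0]], [[0, 0, 0], [0, 0, 0]], [[0, 0, 0], [0, 0, 0]]])

```text
t: 29.7
tool_pos: [0.4769, 0.3422, 0.2066]
orientation: [-2.801, -1.423, -0.003]
force: [-0.6, -0.1, -1.2]
opening: 0.0153
gripper_force: 25.0
```

Emit:
apply_moves(series=[[[0, 0, 0.5], [0, 0, 0]], [[0, 0, 0.5], [0, 0, 0]], [[0, 0, 0], [0, 0, 0]]])

```text
t: 29.95
tool_pos: [0.4764, 0.3419, 0.2045]
orientation: [-2.801, -1.423, -0.0]
force: [0.2, -0.3, -2.2]
opening: 0.0154
gripper_force: 25.0
```

Emit:
apply_moves(series=[[[0, 0, 0.5], [0, 0, 0]], [[0, 0, 0.5], [0, 0, 0]], [[0, 0, 0], [0, 0, 0]]])

```text
t: 30.2
tool_pos: [0.4764, 0.3419, 0.2033]
orientation: [2.801, 1.423, -0.0]
force: [-0.9, 0.2, 0.6]
opening: 0.0156
gripper_force: 25.0
```

Emit:
apply_moves(series=[[[0, 0, 0.4], [0, 0, 0]], [[0, 0, 0.3], [0, 0, 0]], [[0, 0, 0], [0, 0, 0]]])

```text
t: 30.45
tool_pos: [0.4764, 0.3419, 0.2033]
orientation: [2.801, 1.423, -0.0]
force: [-3.2, -2.3, 6.9]
opening: 0.0157
gripper_force: 25.0
```

Emit:
apply_moves(series=[[[0, 0, 0], [0, 0, 0]], [[0, 0, 0], [0, 0, 0]], [[0, 0, 0], [0, 0, 0]], [[0, 0, 0], [0, 0, 0]], [[0, 0, 0], [0, 0, 0]], [[0, 0, -3], [0, 0, 0]], [[0, 0, -10], [0, 0, 0]], [[0, 0, -25], [0, 0, 0]], [[0, 0, -35], [0, 0, 0]], [[0, 0, -35], [0, 0, 0]], [[0, 0, -20], [0, 0, 0]], [[0, 0, 0], [0, 0, 0]]], claw=0.45)

```text
t: 31.45
tool_pos: [0.478, 0.3428, 0.3384]
orientation: [-2.8, -1.422, -0.017]
force: [-0.4, 0.2, 0.2]
opening: 0.0419
gripper_force: 0.0
```

```bash
python3 - <<'E'
from h import *
for n in('wrist','scene'):
    im,d,c=grab(n); cv2.imwrite(f'pics/end_{n}.png',im)
    P=cloud(d,c); u=np.array([.592,.806]); v=np.array([-.806,.592])
    m=(d>0)&(P[...,2]>.034)&(P[...,2]<.046)&(np.hypot(P[...,0]-.4764,P[...,1]-.3419)<.03)
    q=P[m]; print(n,m.sum(),np.median(q,0).round(4),(np.median(q,0)[:2]-[.4543,.3108])@np.c_[u,v])
E
```

```text
wrist 167 [0.4762 0.3413 0.0393] [0.03757784 0.00037963]
scene 23 [0.477  0.3389 0.0393] [ 0.03610381 -0.00161195]
```

View pics/end_wrist.png

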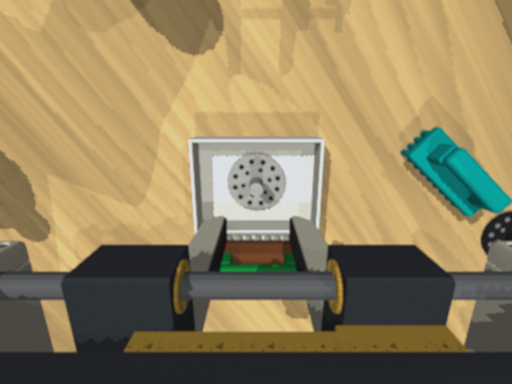

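View pics/end_scene.png

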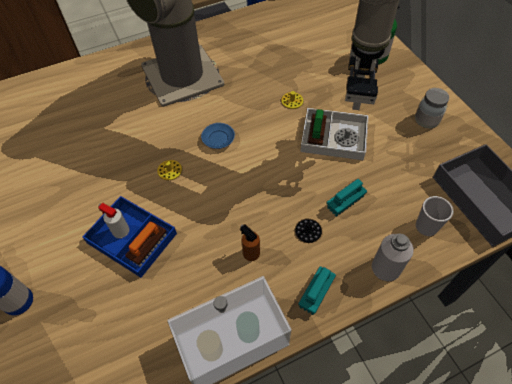

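The cover lies flat at (257,182) in the wrist picture. In the scene picture both kits are complete, and the amber bottle (250,243) and black cover (308,230) have not moved. The gripper is clear, so I'm handing in.

```bash
python3 -c "
from plant import robot
print(robot.close_job())"
```

```text
the job is handed in; nothing more can be done
None
```

Both kits are made up and the job is handed in at about 31.5 s of the 112 s; the final pictures show all four parts seated in their bays and the black cover and amber bottle unmoved, but the hand-in call gave no verdict.

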